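# Seat the bench pin in its holder and hold it pressed for the clamp screw

### The job

Pick up the wooden bench pin and slide its plain end, right side up, into the slot of the holder on the table, until it meets the orange sprung buffer inside. Then press it against the buffer with a steady push of about 10 N (which sinks the buffer about 5 mm) for a few seconds, never ramming it, and finish still gripping and pressing, so that your partner can tighten the clamp screw. Leave the torch, the spray bottle, the jar and the steel block where they stand.

Things in the scene. Friction and masses are not known exactly. Their poses are not given: they have to be found in the camera images.
- pin: Loose bench pin: flat pale wooden board 150 long (x) x 46 wide (y) x 14 mm thick, about 90 g, flat on the table, top (+z) up. Origin: centre of its underside. Plain end at x = +75 mm; the other end (-75) has a notch up to 20 mm wide and 45 mm deep between two prongs; solid from x = -30 to +75. Good grip: across the 46 mm width near x = -12 mm.
- pin_tail (a point): Middle of the lower edge of the pin's plain end, at x = +75 mm, y = 0, z = 0 in the pin's frame. This end goes into the slot.
- holder: Holder, fixed to the table: dark wooden foot 110 x 110 x 12 mm; on it a block with a steel channel 70 (x) x 75 mm (y), top at 59.5 mm. Origin: centre of the foot's underside; z up. The pin goes in along its +x. A steel plate covers the slot from x = -35 to -5 mm and carries a brass wing screw (to 80 mm high); behind it the slot is open above and shows the buffer. Back wall at x = +27 mm.
- slot_mouth (a point): Point in the mouth of the slot, at x = -35, y = 0, z = 36.25 mm in the holder's frame, where the middle of the pin's underside should pass (equal play above and below). The slot is level, 49 mm wide, 16.5 mm high (z = 35 to 51.5 mm above the table) and runs along the holder's +x; flared guide lips reach out of the mouth to x = -44 mm.
- buffer (a joint): Travel in metres of the orange buffer plate (5 x 46 x 14 mm) in the slot, along the holder's +x: 0 at rest, when its face is at x = +10 mm in the holder's frame (45 mm inside the mouth); 0.012 m at its hard end. Springs push it back with 2 N per mm (0.005 m = 10 N), and nothing latches.
- torch: Bystander: small upright gas torch, dark body, 66 mm round foot, 120 mm tall, brass nozzle. Origin: centre of its underside.
- spray: Bystander: small yellow bottle with white cap, 40 mm across, 110 mm tall. Origin: centre of its underside.
- jar: Bystander: glass jar with brass lid, 72 mm across, 85 mm tall. Origin: centre of its underside.
- block: Bystander: flat steel bench block 60 x 60 x 25 mm, between the robot and the work. Origin: centre of its underside.
There are look-alikes about, which are no part of the job. Leave any purple look-alike of the holder alone.

How it is judged:
By the outcome, as a careful person would: the job done as asked, in the order asked, and still so for the second after the job is handed in, while the arm keeps its last pose, push and grip.
It also fails if it takes over 54 s, if anything falls off the work surface, if the arm or the gripper's body presses on something with over 40 N, if the wrist force passes 120 N, or if a joint passes its speed limit or range.

### The arm

A 6-joint arm with a two-finger parallel gripper is mounted at the origin on the work surface. World frame = base frame: x ahead of the robot, y to its left, z up, the work surface at z = 0. Lengths are in mm, angles in rad, forces in N, time in s.
With the tool pointing down it reaches from about 350 to 975 mm from the base axis. Payload 7.1 kg.
Tool frame: the origin (TCP) lies between the finger pads; the fingertips stand 14 mm ahead of it and the grasp point (between the pads) lies 5 mm behind it; z points along the fingers, y is the line along which they close (so a half turn about z gives the same grasp; the last joint's range is limited). The gripper opens to 88 mm and grips with 3 to 60 N. Pads are 20 mm wide; open, the fingers measure 115 mm over their backs; the gripper's body (75 mm by 178 mm) begins 61 mm behind the grasp point.
Start: joints at [1.126, 0.423, 1.63, -0, 1.089, -0.019], TCP at [258.123, 569.19, 236.675] pointing down, gripper open.
Joint ranges: [-3, 3], [-0.9, 2.11], [0.09, 2.58], [-1.31, 4.45], [0.11, 2.69], [-2.54, 2.54]. Speed limits (rad/s): [2.39, 2.39, 3.01, 3.14, 3.14, 3.14].

### API

Orientations are given as a rotation vector (axis times angle).
In Python, from workcell import ctrl gives the robot as it stands. The module is installed in compiled form; this text tells all that it offers.
- The arm moves only by the tool servo_tool, never from a script. Its argument "plan" is a list of rows, each a list of 3 entries, a list of its own where there are three numbers: the closure, from 0 (fully open) to 1 (shut), then the shift along the world's x, y, z in mm, then the turn about the world's z in degrees. In form: [[hand, [x, y, z], yaw], ...]. A call has 1 to 10 rows; each row is the pose to reach, as a shift and turn from the pose commanded when the call began; what a row does not reach only later rows make up. A row lasts 1/12 s, in which the tool goes at most 41.7 mm and 7.16 degrees, less where a joint would pass 70% of its speed; a pose out of reach is approached as far as the arm can. A call with a gripper value outside its range is refused whole. The fingers move at their own pace and stop on an object; the grip force is fixed at half the most. Time passes only in rows, so rows that repeat a pose let the fingers close. It gives the time, the measured TCP pose, the force, the opening and the grip force at its end, in the units of the state.
- ctrl.get_obs(): the state, without advancing time (a new reading comes with each control period).
- ctrl.get_image(name): name is "side" or "top" or "wrist"; returns the picture (384x512x3 uint8, blue, green, red); there is no depth.
- ctrl.camera_info(name): a dict with "fovy" (degrees; the focal length in pixels is half the picture's height over the tangent of half this angle, whatever the lens; pixels are square), "cx", "cy" (the principal point, pixels), "rvec" (rotation vector, rad) and "tvec" (3), from world to camera coordinates, as OpenCV has them; the wrist camera has in their place "T_tool_cam" (4x4, takes a point from camera to tool coordinates, whose origin is the TCP and whose axes are the flange's). Camera axes: x right, y down, z forward; pixel columns grow to the right and rows downward; lengths in mm; the calibration is good to about 2 mm. A picture is of the moment at which its call begins: read the wrist's pose just before it. camera_info takes no time and is no camera call.
- ctrl.close_job(): hands the job in; it is judged then, once.
The state is a dict: "t": time; "qpos": joint angles; "qvel": joint speeds; "joint_torque": joint torques, N m; "ee_pos": TCP position; "orientation": TCP orientation; "ft_force": force on the tool from outside, world axes, zero at the start; "moment": the same for the moment, N m; "width": finger opening in mm; "grasp_force": force on a finger pad.
Only numpy, scipy, OpenCV 4.12 (cv2) and the standard library are available. Lean on these libraries where they do the work, as an engineer would, in place of code of your own. Each camera call takes 0.05 s, during which the arm holds its last target. There are 200 camera calls.

## Working session

There is one attempt and no reset: what is moved stays moved. The work goes in short steps, Python scripts to look and compute and a tool call to move; the robot and the scene stay as the last step left them, time stands still between calls to the robot, and variables do not carry over. Pictures are saved under pics/ and viewed, at most 10 in all, crops included, and the job is handed in when it is done.

Besides the shell and the picture viewer there is one more tool, called after ">>>" by a JSON object that holds its "fn" and its "kwargs", one argument or row to a line. servo_tool: Moves the arm, as the interface text tells. Its arguments: {"type":"object","properties":{"plan":{"type":"array"}},"required":["plan"]}

```bash
mkdir -p pics
cat > h.py <<'E'
import numpy as np, cv2
from workcell import ctrl
def K(n):
    i=ctrl.camera_info(n); f=192/np.tan(np.radians(i["fovy"])/2)
    return i,f
def cam(n):
    i,f=K(n)
    if n=="wrist":
        o=ctrl.get_obs(); T=np.eye(4); T[:3,:3]=cv2.Rodrigues(np.array(o["orientation"],float))[0]; T[:3,3]=o["ee_pos"]
        T=T@np.array(i["T_tool_cam"]); return T[:3,:3],T[:3,3],f,i["cx"],i["cy"]
    R=cv2.Rodrigues(np.array(i["rvec"],float))[0]; return R.T,-R.T@np.array(i["tvec"],float).ravel(),f,i["cx"],i["cy"]
def ray(c,u,v):
    R,p,f,cx,cy=c; return p,R@np.array([(u-cx)/f,(v-cy)/f,1])
def onz(c,u,v,z):
    p,d=ray(c,u,v); return p+d*(z-p[2])/d[2]
def proj(c,X):
    R,p,f,cx,cy=c; q=R.T@(np.array(X,float)-p); return np.array([f*q[0]/q[2]+cx,f*q[1]/q[2]+cy])
E
python3 - <<'E'
from h import *
o=ctrl.get_obs(); print({k:np.round(v,3) for k,v in o.items()})
for n in("top","side","wrist"):
    print(n,ctrl.camera_info(n)); im=ctrl.get_image(n); cv2.imwrite(f"pics/{n}.png",im)
t,s=cv2.imread("pics/top.png"),cv2.imread("pics/side.png")
cv2.imwrite("pics/top_b.png",cv2.resize(t,(800,600),interpolation=cv2.INTER_CUBIC))
cv2.imwrite("pics/side_b.png",cv2.resize(s,(800,600),interpolation=cv2.INTER_CUBIC))
E
```

```text
{'t': np.float64(0.0), 'qpos': array([ 1.126,  0.424,  1.631,  0.   ,  1.089, -0.019]), 'qvel': array([ 0.001, -0.001,  0.001,  0.   , -0.   , -0.002]), 'joint_torque': array([ 2.0000e-03, -5.4462e+01, -2.7367e+01,  6.5000e-02,  2.3000e-02,
       -0.0000e+00]), 'ee_pos': array([257.903, 568.737, 235.907]), 'orientation': array([-6.64e-01, -3.07e+00,  2.00e-03]), 'ft_force': array([ 0.873, -0.518, -0.446]), 'moment': array([ 0.019, -0.024, -0.052]), 'grasp_force': np.float64(0.0), 'width': np.float64(87.879)}
top {'fovy': 43.82657167242968, 'cx': 257.98413548931075, 'cy': 194.4252836889318, 'rvec': array([ 2.16827452, -2.20572127,  0.07012005]), 'tvec': array([  11.09694583,  574.36004376, 1339.79741472])}
side {'fovy': 52.420064860069274, 'cx': 257.4394015338828, 'cy': 194.79620986812103, 'rvec': array([ 2.12948294, -0.83894398,  0.42356913]), 'tvec': array([-429.00423419,  271.12228369,  755.55269927])}
wrist {'fovy': 70.12749628643566, 'cx': 257.92579329123043, 'cy': 192.96721088483088, 'T_tool_cam': array([[ 6.94658571e-04, -9.53756492e-01, -3.00579558e-01,
         8.41927570e+01],
       [ 9.99999615e-01,  8.23675196e-04, -3.02506473e-04,
        -7.48002103e-01],
       [ 5.36097439e-04, -3.00579232e-01,  9.53756697e-01,
        -1.48843900e+02],
       [ 0.00000000e+00,  0.00000000e+00,  0.00000000e+00,
         1.00000000e+00]])}
```

View pics/top_b.png

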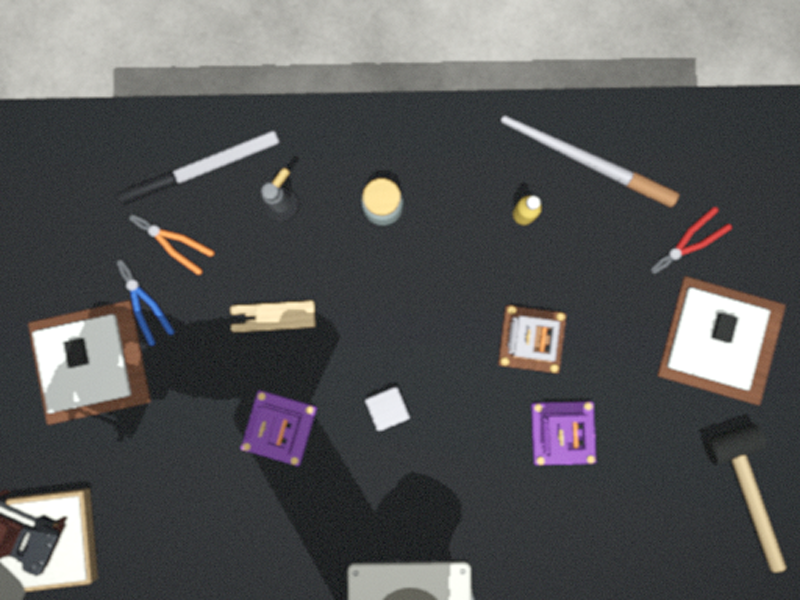

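View pics/side_b.png

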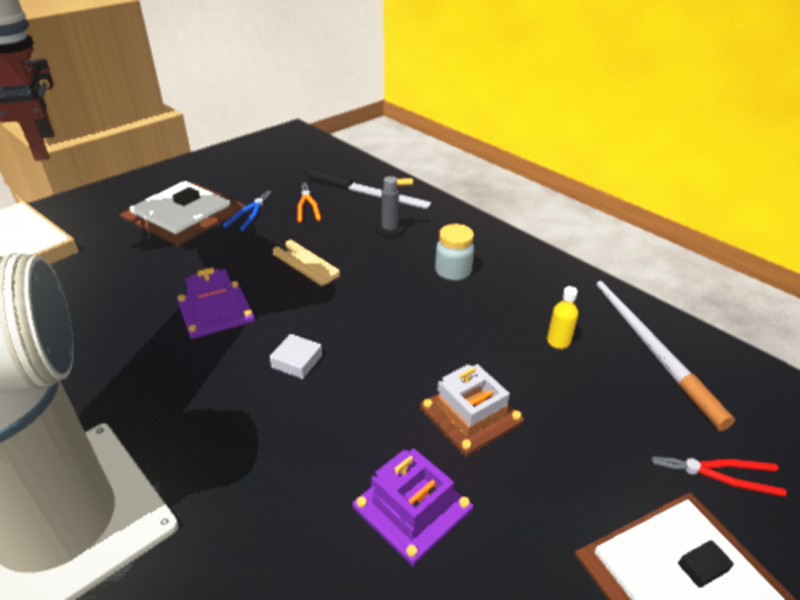

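Top view (800x600 scale): the pin is at (272,316), with its notch on the left at (240,317) and its plain end on the right. There are three holder-like things: purple at (278,428), purple at (563,433), and a brown foot with a steel channel at (533,338). The brown and steel one fits the description; the purple ones are look-alikes. Its screw is on the left and its buffer on the right, so insertion runs roughly to image right, which is world -y.

Run:
```python
from h import *
t=cv2.imread("pics/top.png"); c=cam("top"); hsv=cv2.cvtColor(t,cv2.COLOR_BGR2HSV)
def rect(mask,z,nm):
    cs,_=cv2.findContours(mask,cv2.RETR_EXTERNAL,cv2.CHAIN_APPROX_NONE)
    k=max(cs,key=cv2.contourArea).reshape(-1,2)
    P=np.array([onz(c,u,v,z)[:2] for u,v in k],np.float32)
    r=cv2.minAreaRect(P); print(nm,np.round(r[0],1),np.round(r[1],1),round(r[2],1)); 
def sub(m,x0,y0,x1,y1):
    k=np.zeros_like(m); k[y0:y1,x0:x1]=m[y0:y1,x0:x1]; return k
bright=(hsv[...,2]>100).astype(np.uint8)*255
rect(sub(bright,140,185,210,220),14,"pin")
brown=((hsv[...,2]>75)).astype(np.uint8)*255
rect(sub(brown,312,188,370,245),12,"foot")
steel=((hsv[...,2]>120)&(hsv[...,1]<60)).astype(np.uint8)*255
rect(sub(steel,312,188,370,245),59.5,"steel")
R=cv2.Rodrigues(np.array(ctrl.get_obs()["orientation"]))[0]; print(np.round(R,3))
a=t[180:225,140:212]; b=t[188:245,312:370]; s=cv2.imread("pics/side.png")[220:300,255:345]
cv2.imwrite("pics/crop.png",np.hstack([cv2.resize(x,(w,400),interpolation=cv2.INTER_CUBIC) for x,w in((b,380),(s,420))]))
```

```text
pin [557.  240.6] [ 50.3 154.9] 2.8
foot [ 507.2 -232.8] [115.3 114.2] 81.6
steel [ 508.5 -227. ] [87.4 74.2] 81.5
[[-0.911  0.413 -0.   ]
 [ 0.413  0.911 -0.001]
 [-0.    -0.001 -1.   ]]
```

View pics/crop.png

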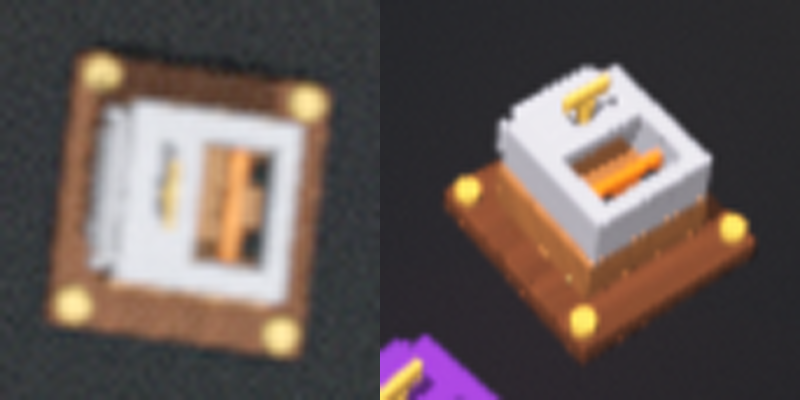

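The crop confirms the brown foot with the steel channel. Its mouth and lips face left (+y), and the buffer is visible through the open top. Holder: about (507.5,-232), yaw about -98.5°. Pin: about (557,241), yaw about -87°. Sizes match what was given, so I'm moving above the pin.

>>> {"fn": "servo_tool", "kwargs": {
  "plan": [
    [0,[298,-317,-77],-62.8],
    [0,[298,-317,-77],-62.8],
    [0,[298,-317,-77],-62.8],
    [0,[298,-317,-77],-62.8],
    [0,[298,-317,-77],-62.8],
    [0,[298,-317,-77],-62.8],
    [0,[298,-317,-77],-62.8],
    [0,[298,-317,-77],-62.8],
    [0,[298,-317,-77],-62.8],
    [0,[298,-317,-77],-62.8]
  ]
}}

```text
t: 0.98
ee_pos: [540.1, 268.5, 163.6]
orientation: [-2.172, -2.269, 0.0]
ft_force: [1.4, 2.0, 0.9]
width: 87.9
grasp_force: 0.0
```

>>> {"fn": "servo_tool", "kwargs": {
  "plan": [
    [0,[0,0,0],0],
    [0,[0,0,0],0],
    [0,[0,0,0],0]
  ]
}}

```text
t: 1.23
ee_pos: [538.7, 270.2, 163.8]
orientation: [-2.167, -2.274, 0.001]
ft_force: [-0.5, 0.2, 0.1]
width: 87.8
grasp_force: 0.0
```

```bash
cat > pinw.py <<'E'
from h import *
def pin(im,c,z):
    hsv=cv2.cvtColor(im,cv2.COLOR_BGR2HSV)
    m=((hsv[...,2]>90)&(hsv[...,1]>40)&(hsv[...,0]<35)).astype(np.uint8)*255
    cs,_=cv2.findContours(m,cv2.RETR_EXTERNAL,cv2.CHAIN_APPROX_NONE)
    k=max(cs,key=cv2.contourArea).reshape(-1,2)
    P=np.array([onz(c,u,v,z)[:2] for u,v in k],np.float32)
    return k,P,cv2.minAreaRect(P)
E
python3 - <<'E'
from pinw import *
c=cam("wrist"); im=ctrl.get_image("wrist")
k,P,r=pin(im,c,14); print(r, k.min(0),k.max(0)); o=ctrl.get_obs(); print(o["ee_pos"],o["orientation"],o["t"])
cv2.polylines(im,[k.reshape(-1,1,2)],True,(0,0,255),1)
cv2.imwrite("pics/w1.png",cv2.resize(im,(800,600)))
E
```

```text
((554.6469116210938, 242.0364990234375), (94.8233642578125, 152.04493713378906), 1.373679757118225) [231 141] [314 264]
[538.42898757 270.8279261  163.98975733] [-2.16542788e+00 -2.27544549e+00  6.26520948e-04] 1.2833
```

View pics/w1.png

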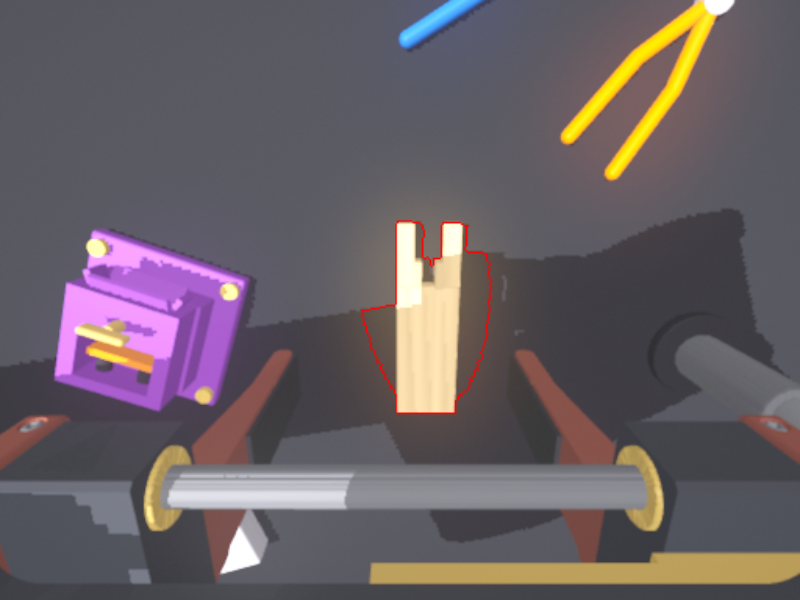

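The wrist view shows the pin clearly, prongs at the top (397-465, 222) and plain end at the bottom (397-456, 412). The mask also caught glow around the pin, so I'm tightening it.

```bash
sed -i 's/\[...,2\]>90/[...,2]>160/' pinw.py
python3 - <<'E'
from pinw import *
c=cam("wrist"); im=ctrl.get_image("wrist")
k,P,r=pin(im,c,14); print(r,k.min(0),k.max(0)); print(np.round(cv2.boxPoints(r),1))
for y0,y1 in((175,200),(200,225),(225,250),(250,260)): # edges from mask rows
    pass
hsv=cv2.cvtColor(im,cv2.COLOR_BGR2HSV)
for v in (150,200,220,240,255,262):
    row=[u for u,vv in k if vv==v]; 
    if row: a,b=onz(c,min(row),v,14),onz(c,max(row)+1,v,14); print(v,min(row),max(row),np.round(a[:2],1),np.round(b[:2],1))
print(np.round([onz(c,300*.64-0+72,y,14)[:2] for y in (k[:,1].min(),k[:,1].max()+1)],1)); o=ctrl.get_obs(); print(o["ee_pos"])
E
```

```text
((556.1356201171875, 242.61831665039062), (46.968528747558594, 150.9811248779297), 2.729879140853882) [253 142] [296 264]
[[529.1 316.9]
 [536.3 166.1]
 [583.2 168.3]
 [576.  319.1]]
150 253 295 [529.6 308.1] [576.5 310.5]
200 254 293 [533.4 250.5] [579.5 252.9]
220 254 292 [534.5 225.6] [580.6 227.9]
240 254 291 [535.7 199.3] [581.7 201.7]
255 254 291 [536.7 178.8] [583.5 181.2]
262 254 290 [537.1 169. ] [583.1 171.4]
[[541.1 317.4]
 [549.8 165.4]]
[538.28820084 271.23795071 164.1843117 ]
```

Pin measures 47x151, centre (556.1,242.6), axis 2.7° off, which agrees with the top view. Grasp point is (555.6,254.6).

>>> {"fn": "servo_tool", "kwargs": {
  "plan": [
    [0,[17.3,-16.6,-35],0],
    [0,[17.3,-16.6,-70],0],
    [0,[17.3,-16.6,-100],0],
    [0,[17.3,-16.6,-120],0],
    [0,[17.3,-16.6,-135],0],
    [0,[17.3,-16.6,-142],0],
    [0,[17.3,-16.6,-147],0],
    [0,[17.3,-16.6,-147],0],
    [0,[17.3,-16.6,-147],0],
    [0,[17.3,-16.6,-147],0]
  ]
}}

```text
t: 2.17
ee_pos: [557.1, 254.3, 18.3]
orientation: [2.165, 2.275, 0.003]
ft_force: [-0.6, 1.2, 0.9]
width: 87.6
grasp_force: 0.0
```

>>> {"fn": "servo_tool", "kwargs": {
  "plan": [
    [0.3,[0,0,0],0],
    [0.4,[0,0,0],0],
    [0.5,[0,0,0],0],
    [0.6,[0,0,0],0],
    [1,[0,0,0],0],
    [1,[0,0,0],0],
    [1,[0,0,0],0],
    [1,[0,0,0],0],
    [1,[0,0,0],0],
    [1,[0,0,0],0]
  ]
}}

```text
t: 3.0
ee_pos: [556.5, 253.6, 17.1]
orientation: [2.166, 2.275, 0.0]
ft_force: [0.2, -0.4, 1.1]
width: 45.6
grasp_force: 30.0
```

Gripped at 45.6 mm. I'm lifting and carrying the pin to where the wrist camera sees the holder, off to one side of the held pin.

>>> {"fn": "servo_tool", "kwargs": {
  "plan": [
    [1,[0,0,15],0],
    [1,[0,0,45],0],
    [1,[0,0,80],0],
    [1,[0,0,115],0],
    [1,[0,0,150],0],
    [1,[0,-15,180],0],
    [1,[-5,-45,183],-3],
    [1,[-10,-80,183],-6],
    [1,[-20,-115,183],-11.2],
    [1,[-30,-150,183],-11.2]
  ]
}}

```text
t: 3.83
ee_pos: [525.9, 102.5, 201.4]
orientation: [2.381, 2.048, 0.002]
ft_force: [0.6, -0.1, 0.3]
width: 45.7
grasp_force: 30.0
```

>>> {"fn": "servo_tool", "kwargs": {
  "plan": [
    [1,[-10,-38,0],0],
    [1,[-20,-76,0],0],
    [1,[-30,-114,0],0],
    [1,[-40,-152,0],0],
    [1,[-52,-190,0],0],
    [1,[-64,-228,0],0],
    [1,[-76,-266,0],0],
    [1,[-88,-304,0],0],
    [1,[-100,-342,0],0],
    [1,[-116,-375,0],0]
  ]
}}

```text
t: 4.67
ee_pos: [410.0, -273.6, 201.3]
orientation: [2.377, 2.051, 0.001]
ft_force: [0.4, -0.8, -0.3]
width: 45.6
grasp_force: 30.0
```

>>> {"fn": "servo_tool", "kwargs": {
  "plan": [
    [1,[0,0,0],0],
    [1,[0,0,0],0],
    [1,[0,0,0],0],
    [1,[0,0,0],0],
    [1,[0,0,0],0]
  ]
}}

```text
t: 5.08
ee_pos: [410.9, -270.1, 200.3]
orientation: [-2.376, -2.055, -0.0]
ft_force: [0.1, -0.2, -1.3]
width: 45.8
grasp_force: 30.0
```

Run:
```python
from h import *
o=ctrl.get_obs(); print(o["t"],o["ee_pos"],o["orientation"],o["qpos"]); c=cam("wrist"); im=ctrl.get_image("wrist")
np.savez("w2.npz",R=c[0],p=c[1],f=c[2],cx=c[3],cy=c[4]); cv2.imwrite("pics/w2.png",im)
cv2.imwrite("pics/w2b.png",cv2.resize(im,(800,600)))
```

```text
5.0833 [ 410.91743381 -270.13581148  200.26693443] [-2.37607723e+00 -2.05509094e+00 -2.39357634e-04] [-6.05858537e-01  2.79341045e-01  1.94918432e+00  2.09656116e-04
  9.13100623e-01 -4.61362710e-01]
```

View pics/w2b.png

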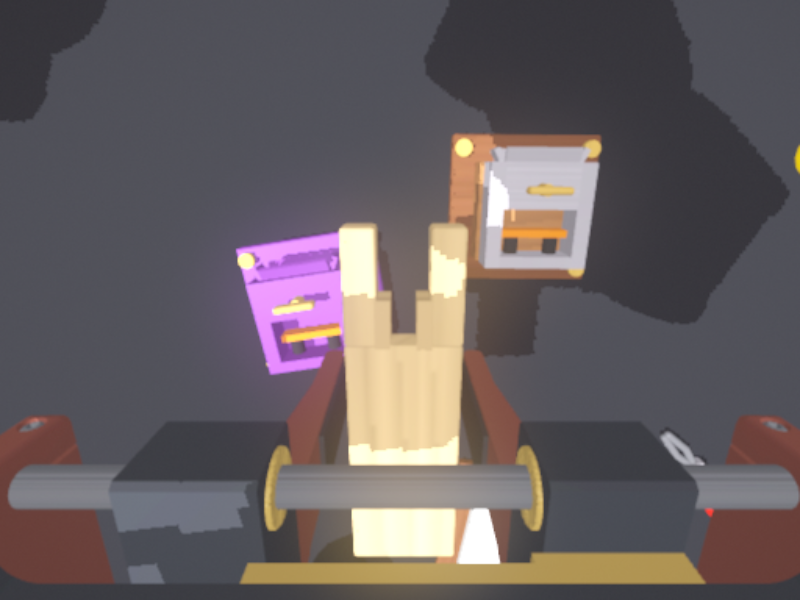

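The wrist view shows the holder at (450-600, 135-278), seen beside the prongs, aligned to within about a degree. I'm enlarging it to fit the edges.

Run:
```python
import cv2
im=cv2.imread("pics/w2.png")[80:185,280:392]
b=cv2.resize(im,None,fx=5.6,fy=5.6,interpolation=cv2.INTER_NEAREST)
for i in range(0,112,10): cv2.putText(b,str(280+i),(int(i*5.6),10),0,.35,(0,255,0),1); cv2.line(b,(int(i*5.6),12),(int(i*5.6),18),(0,255,0),1)
for j in range(0,105,10): cv2.putText(b,str(80+j),(0,int(j*5.6)+4),0,.35,(0,255,0),1)
cv2.imwrite("pics/w2c.png",b)
```

```text
(no output)
```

View pics/w2c.png

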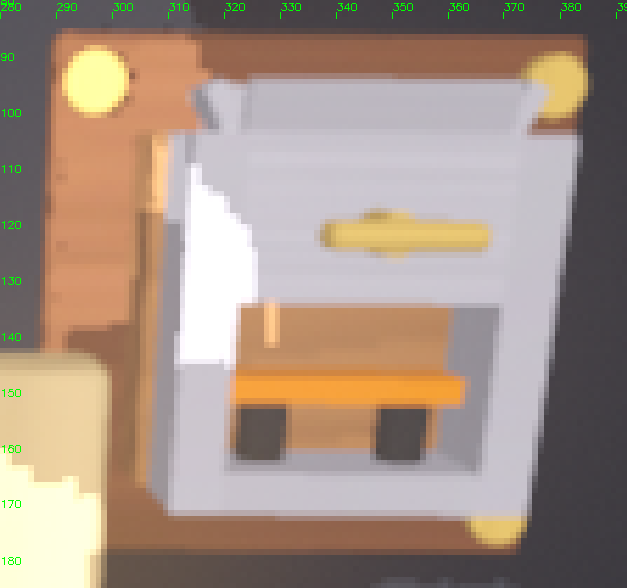

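Run:
```python
from h import *
d=np.load("w2.npz"); c=(d["R"],d["p"],float(d["f"]),float(d["cx"]),float(d["cy"]))
px=lambda x,y:(280+x/5.6-.5,80+y/5.6-.5)
def show(n,x,y,z): p=onz(c,*px(x,y),z)[:2]; print(n,np.round(p,1)); return p
FR=show("FR",581,134,59.5);BR=show("BR",523,517,59.5);BL=show("BL",168,516,59.5);FL=show("FL",188,133,59.5)
print([np.linalg.norm(a-b).round(1) for a,b in((FR,FL),(BR,BL),(FR,BR),(FL,BL))])
for a,b in((FL,BL),(FR,BR),((FL+FR)/2,(BL+BR)/2)): v=b-a; print("dir",np.degrees(np.arctan2(v[1],v[0])).round(2))
for a,b in((FL,FR),(BL,BR)): v=b-a; print("perp-90",(np.degrees(np.arctan2(v[1],v[0]))-90).round(2))
print("center",(FL+FR+BL+BR)/4)
TL=show("fTL",55,36,12);TR=show("fTR",585,36,12);BRf=show("fBR",516,552,12)
print("foot",np.linalg.norm(TL-TR),np.linalg.norm(TR-BRf),(TL+BRf)/2)
L=show("slit L",238,305,55);R=show("slit R",502,305,55)
a=show("bufL",233,376,50);b=show("bufR",464,376,50); print(np.linalg.norm(a-b),(a+b)/2)
# held pin, top at z = tcp-17.2+14
z=d["p"]; zt=200.5-17.2+14
im=cv2.imread("pics/w2.png")
for u,v in((341,224),(377,224),(430,224),(466,224),(347,400),(462,400),(353,556),(454,556)): print((u,v),np.round(onz(c,u*.64,v*.64,zt)[:2],1))
```

```text
FR [ 546.6 -203.2]
BR [ 535.  -272.7]
BL [ 467.1 -262.7]
FL [ 476.8 -192.9]
[np.float64(70.6), np.float64(68.7), np.float64(70.4), np.float64(70.4)]
dir -97.91
dir -99.45
dir -98.68
perp-90 -98.39
perp-90 -98.39
center [ 506.38863263 -232.89374618]
fTL [ 460.4 -170.9]
fTR [ 568.  -186.6]
fBR [ 551.9 -294.6]
foot 108.77207794331792 109.21624424284214 [ 506.11823912 -232.75517894]
slit L [ 484.4 -225.1]
slit R [ 533.6 -232.2]
bufL [ 483.5 -239.2]
bufR [ 527.9 -245.6]
44.86551297624881 [ 505.71700314 -242.37137423]
(341, 224) [ 397.3 -204. ]
(377, 224) [ 409.8 -205.9]
(430, 224) [ 428.3 -208.5]
(466, 224) [ 440.9 -210.4]
(347, 400) [ 386.5 -273.4]
(462, 400) [ 432.3 -280. ]
(353, 556) [ 374.5 -353.6]
(454, 556) [ 420.4 -360.1]
```

Measured sizes check out (foot 109, steel 70, slot 49). Holder yaw is -98.4° against the pin's -98.3°. The pin must shift +90.2 mm laterally, with its underside at 36.25, so TCP z is 53.5. I'm staging with the tail 60 mm before the holder centre.

>>> {"fn": "servo_tool", "kwargs": {
  "plan": [
    [1,[19,31,0],0],
    [1,[39,62,0],0],
    [1,[59,93,0],0],
    [1,[79,124,0],0],
    [1,[99,155,-10],0],
    [1,[118.1,183.6,-30],0],
    [1,[118.1,183.6,-65],0],
    [1,[118.1,183.6,-100],0],
    [1,[118.1,183.6,-130],0],
    [1,[118.1,183.6,-146.8],0]
  ]
}}

```text
t: 5.97
ee_pos: [527.0, -85.8, 50.2]
orientation: [-2.373, -2.054, 0.004]
ft_force: [-0.4, 0.7, -0.1]
width: 45.5
grasp_force: 30.0
```

>>> {"fn": "servo_tool", "kwargs": {
  "plan": [
    [1,[0,0,0],0],
    [1,[0,0,0],0],
    [1,[0,0,0],0],
    [1,[0,0,0],0],
    [1,[0,0,0],0],
    [1,[0,0,0],0]
  ]
}}

```text
t: 6.47
ee_pos: [529.3, -87.9, 54.5]
orientation: [2.377, 2.052, 0.002]
ft_force: [-1.4, -0.1, -1.1]
width: 45.6
grasp_force: 30.0
```

Run:
```python
from h import *
P=[];ct=cam("top")
s=ctrl.get_image("side"); P.append(ctrl.get_obs()["ee_pos"]); t=ctrl.get_image("top"); o=ctrl.get_obs(); P.append(o["ee_pos"])
w=ctrl.get_image("wrist"); o=ctrl.get_obs(); P.append(o["ee_pos"])
print(np.round(P,1),o["orientation"],o["ft_force"],o["moment"])
a=cv2.resize(s[190:310,240:360],(400,400),interpolation=cv2.INTER_CUBIC); b=cv2.resize(t[170:250,290:370],(400,400),interpolation=cv2.INTER_CUBIC)
cv2.imwrite("pics/st.png",np.hstack([a,b])); cv2.imwrite("pics/t3.png",t); cv2.imwrite("pics/s3.png",s); cv2.imwrite("pics/w3.png",w)
```

```text
[[529.1 -87.9  54.3]
 [529.  -87.9  54.1]
 [528.8 -87.9  53.9]] [2.37770387e+00 2.05217817e+00 9.44310393e-04] [-0.84415175  0.09262872 -0.59638704] [-0.05286276  0.08897859  0.02955575]
```

View pics/st.png

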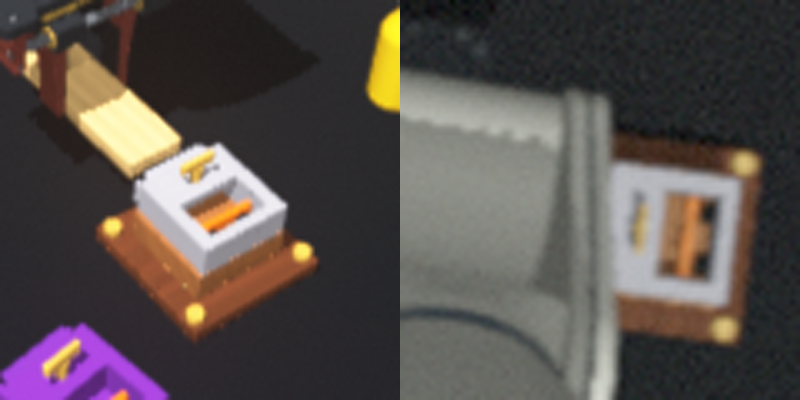

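The side view (left half of the crop) shows the tail in front of the mouth around (155,160), level and lined up with the channel. Top view: the arm hides the pin, but the holder is undisturbed. I'm advancing slowly along (-0.146,-0.989) and watching the force.

>>> {"fn": "servo_tool", "kwargs": {
  "plan": [
    [1,[-0.4,-3,0],0],
    [1,[-0.9,-6,0],0],
    [1,[-1.3,-9,0],0],
    [1,[-1.8,-12,0],0],
    [1,[-2.2,-15,0],0],
    [1,[-2.7,-18,0],0],
    [1,[-3.1,-21,0],0],
    [1,[-3.5,-24,0],0],
    [1,[-3.5,-24,0],0],
    [1,[-3.5,-24,0],0]
  ]
}}

```text
t: 7.45
ee_pos: [525.6, -112.1, 53.4]
orientation: [2.377, 2.052, 0.001]
ft_force: [1.2, -0.2, -1.7]
width: 45.8
grasp_force: 30.0
```

>>> {"fn": "servo_tool", "kwargs": {
  "plan": [
    [1,[-0.3,-2,0],0],
    [1,[-0.6,-4,0],0],
    [1,[-0.9,-6,0],0],
    [1,[-1.2,-8,0],0],
    [1,[-1.2,-8,0],0],
    [1,[-1.2,-8,0],0]
  ]
}}

```text
t: 7.95
ee_pos: [524.6, -119.1, 53.5]
orientation: [2.378, 2.053, 0.002]
ft_force: [3.5, 5.4, -0.8]
width: 45.6
grasp_force: 30.0
```

Run:
```python
from h import *
s=ctrl.get_image("side"); w=ctrl.get_image("wrist"); o=ctrl.get_obs(); print(o["ee_pos"],o["ft_force"],o["moment"])
a=cv2.resize(s[190:300,245:355],(500,500),interpolation=cv2.INTER_CUBIC)
cv2.imwrite("pics/st2.png",a)
```

```text
[ 524.56418748 -119.09900455   53.43348046] [ 3.53428562  5.55654626 -0.23398917] [ 0.80355382 -0.50473469  0.21155841]
```

View pics/st2.png

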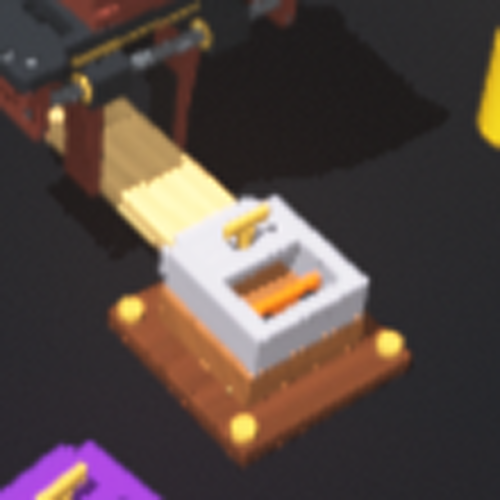

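The tail is at the lips with force (+3.5,+5.5): it touches the -x lip and needs about 1 mm in +x. I'm easing back slightly, shifting, then advancing.

>>> {"fn": "servo_tool", "kwargs": {
  "plan": [
    [1,[0.3,2,0],0],
    [1,[1,2,0],0],
    [1,[1.5,2,0],0],
    [1,[1.5,2,0],0],
    [1,[1.3,0,0],0],
    [1,[1.1,-1.5,0],0],
    [1,[0.9,-3,0],0],
    [1,[0.9,-3,0],0],
    [1,[0.9,-3,0],0]
  ]
}}

```text
t: 8.8
ee_pos: [524.5, -121.6, 53.2]
orientation: [-2.378, -2.051, -0.001]
ft_force: [0.7, 5.5, 0.4]
width: 46.0
grasp_force: 30.0
```

>>> {"fn": "servo_tool", "kwargs": {
  "plan": [
    [1,[-0.15,-1,0],0],
    [1,[-0.3,-2,0],0],
    [1,[-0.3,-2,0],0],
    [1,[-0.3,-2,0],0]
  ]
}}

```text
t: 9.13
ee_pos: [524.3, -123.5, 53.2]
orientation: [-2.378, -2.051, -0.001]
ft_force: [0.9, 7.3, -0.2]
width: 45.8
grasp_force: 30.0
```

Run:
```python
from h import *
o=ctrl.get_obs(); print(o["t"],o["ee_pos"],o["ft_force"],o["moment"],o["orientation"])
```

```text
9.1333 [ 524.30365437 -123.45818098   53.21370179] [ 0.87352666  7.25867607 -0.20563431] [ 1.05658198 -0.17366231  0.04076184] [-2.37757924e+00 -2.05087855e+00 -1.33769906e-03]
```

Run:
```python
from h import *
im=ctrl.get_image("wrist"); cv2.imwrite("pics/w4.png",im)
for n in("w2","w3","w4"):
    g=cv2.imread(f"pics/{n}.png"); h=cv2.cvtColor(g,cv2.COLOR_BGR2HSV)
    m=((h[...,0]>12)&(h[...,0]<30)&(h[...,1]>50)&(h[...,2]>110))
    print(n,"prong top rows L,R:",[int(np.argmax(m[:,u])) for u in (222,228,234)],[int(np.argmax(m[:,u])) for u in(280,285,292)],
     "cols@160",np.where(m[160,200:310])[0][[0,-1]]+200,"cols@215",np.where(m[215,200:310])[0][[0,-1]]+200, "notch bottom",int(225+0*0), [int(np.where(m[150:330,u])[0][0]+150) for u in (256,260)])
```

```text
w2 prong top rows L,R: [143, 143, 143] [142, 142, 90] cols@160 [239 305] cols@215 [200 296] notch bottom 225 [213, 213]
w3 prong top rows L,R: [143, 143, 143] [143, 143, 143] cols@160 [217 298] cols@215 [220 296] notch bottom 225 [213, 213]
w4 prong top rows L,R: [142, 142, 142] [142, 142, 142] cols@160 [217 299] cols@215 [219 296] notch bottom 225 [213, 213]
```

The pin hasn't slipped in the grip, so this is friction in the slot. I'm continuing in small steps.

>>> {"fn": "servo_tool", "kwargs": {
  "plan": [
    [1,[-0.15,-1,0],0],
    [1,[-0.3,-2,0],0],
    [1,[-0.45,-3,0],0],
    [1,[-0.45,-3,0],0],
    [1,[-0.45,-3,0],0]
  ]
}}

```text
t: 9.6
ee_pos: [523.8, -126.4, 53.2]
orientation: [-2.378, -2.051, -0.001]
ft_force: [1.0, 6.4, 0.7]
width: 45.8
grasp_force: 30.0
```

>>> {"fn": "servo_tool", "kwargs": {
  "plan": [
    [1,[-0.3,-2,0],0],
    [1,[-0.6,-4,0],0],
    [1,[-0.9,-6,0],0],
    [1,[-1.2,-8,0],0],
    [1,[-1.5,-10,0],0],
    [1,[-1.5,-10,0],0],
    [1,[-1.5,-10,0],0]
  ]
}}

```text
t: 10.18
ee_pos: [522.3, -136.7, 53.2]
orientation: [-2.378, -2.051, -0.001]
ft_force: [1.5, 5.6, 0.7]
width: 45.5
grasp_force: 30.0
```

>>> {"fn": "servo_tool", "kwargs": {
  "plan": [
    [1,[-0.3,-2,0],0],
    [1,[-0.6,-4,0],0],
    [1,[-0.9,-6,0],0],
    [1,[-1.2,-8,0],0],
    [1,[-1.5,-10,0],0],
    [1,[-1.5,-10,0],0],
    [1,[-1.5,-10,0],0]
  ]
}}

```text
t: 10.77
ee_pos: [520.9, -146.6, 53.2]
orientation: [-2.378, -2.051, -0.001]
ft_force: [1.8, 6.3, 0.5]
width: 45.7
grasp_force: 30.0
```

Steady drag of about 6 N. The buffer should come roughly 9 mm further on; I'm approaching in small increments to find the contact from the force slope.

>>> {"fn": "servo_tool", "kwargs": {
  "plan": [
    [1,[-0.3,-2,0],0],
    [1,[-0.6,-4,0],0],
    [1,[-0.9,-6,0],0],
    [1,[-0.9,-6,0],0],
    [1,[-0.9,-6,0],0]
  ]
}}

```text
t: 11.18
ee_pos: [520.0, -152.6, 53.3]
orientation: [-2.378, -2.051, -0.001]
ft_force: [1.4, 5.1, 1.0]
width: 45.6
grasp_force: 30.0
```

>>> {"fn": "servo_tool", "kwargs": {
  "plan": [
    [1,[-0.15,-1,0],0],
    [1,[-0.15,-1,0],0],
    [1,[-0.15,-1,0],0]
  ]
}}

```text
t: 11.43
ee_pos: [519.9, -153.5, 53.3]
orientation: [-2.378, -2.051, -0.001]
ft_force: [2.0, 7.6, 0.7]
width: 45.5
grasp_force: 30.0
```

>>> {"fn": "servo_tool", "kwargs": {
  "plan": [
    [1,[-0.15,-1,0],0],
    [1,[-0.15,-1,0],0],
    [1,[-0.15,-1,0],0]
  ]
}}

```text
t: 11.68
ee_pos: [519.7, -154.4, 53.3]
orientation: [-2.378, -2.051, -0.002]
ft_force: [1.9, 7.2, 0.8]
width: 45.9
grasp_force: 30.0
```

>>> {"fn": "servo_tool", "kwargs": {
  "plan": [
    [1,[-0.15,-1,0],0],
    [1,[-0.15,-1,0],0],
    [1,[-0.15,-1,0],0]
  ]
}}

```text
t: 11.93
ee_pos: [519.6, -155.4, 53.3]
orientation: [-2.378, -2.051, -0.002]
ft_force: [2.6, 7.8, 2.3]
width: 46.3
grasp_force: 30.0
```

>>> {"fn": "servo_tool", "kwargs": {
  "plan": [
    [1,[-0.15,-1,0],0],
    [1,[-0.15,-1,0],0],
    [1,[-0.15,-1,0],0]
  ]
}}

```text
t: 12.18
ee_pos: [519.4, -156.4, 53.3]
orientation: [-2.378, -2.051, -0.002]
ft_force: [1.9, 7.8, 1.6]
width: 45.8
grasp_force: 30.0
```

>>> {"fn": "servo_tool", "kwargs": {
  "plan": [
    [1,[-0.15,-1,0],0],
    [1,[-0.15,-1,0],0],
    [1,[-0.15,-1,0],0]
  ]
}}

```text
t: 12.43
ee_pos: [519.4, -157.2, 53.3]
orientation: [-2.378, -2.051, -0.002]
ft_force: [1.9, 8.2, 1.1]
width: 45.7
grasp_force: 30.0
```

>>> {"fn": "servo_tool", "kwargs": {
  "plan": [
    [1,[-0.15,-1,0],0],
    [1,[-0.15,-1,0],0],
    [1,[-0.15,-1,0],0]
  ]
}}

```text
t: 12.68
ee_pos: [519.2, -158.0, 53.3]
orientation: [-2.378, -2.05, -0.002]
ft_force: [1.9, 9.2, 0.8]
width: 45.8
grasp_force: 30.0
```

>>> {"fn": "servo_tool", "kwargs": {
  "plan": [
    [1,[-0.15,-1,0],0],
    [1,[-0.15,-1,0],0],
    [1,[-0.15,-1,0],0]
  ]
}}

```text
t: 12.93
ee_pos: [519.1, -158.8, 53.3]
orientation: [-2.378, -2.05, -0.003]
ft_force: [1.9, 10.6, 2.0]
width: 46.2
grasp_force: 30.0
```

>>> {"fn": "servo_tool", "kwargs": {
  "plan": [
    [1,[-0.15,-1,0],0],
    [1,[-0.15,-1,0],0],
    [1,[-0.15,-1,0],0]
  ]
}}

```text
t: 13.18
ee_pos: [519.0, -159.6, 53.3]
orientation: [-2.378, -2.05, -0.003]
ft_force: [2.4, 13.2, 1.5]
width: 45.8
grasp_force: 30.0
```

Run:
```python
from h import *
o=ctrl.get_obs(); print(o["t"],o["ee_pos"],o["ft_force"],o["moment"])
s=ctrl.get_image("side"); t=ctrl.get_image("top"); cv2.imwrite("pics/s5.png",s); cv2.imwrite("pics/t5.png",t)
old=cv2.imread("pics/side.png")
f=lambda x,r:cv2.resize(x[r[0]:r[1],r[2]:r[3]],(400,400),interpolation=cv2.INTER_CUBIC)
cv2.imwrite("pics/st5.png",np.hstack([f(s,(225,275,275,325)),f(t,(195,235,325,365))]))
```

```text
13.1833 [ 519.00414132 -159.60674504   53.29317585] [ 2.41611075 13.21546445  1.48787166] [ 1.99457215 -0.48651249 -0.00893225]
```

View pics/st5.png

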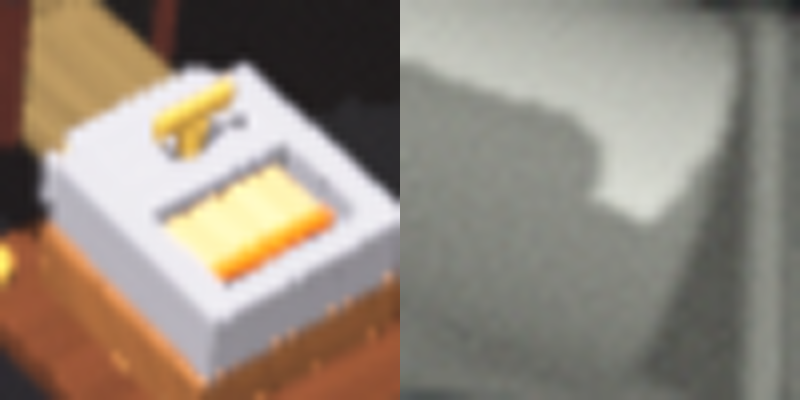

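The side crop shows the pin's pale tail in the open slot, pressing on the orange plate along (215,275)-(335,215). I'm measuring the buffer's shift against the first image along the projected slot axis.

```bash
cat > buf.py <<'E'
from h import *
from scipy.ndimage import map_coordinates
c=cam("side"); yaw=np.radians(-98.4); d=np.array([np.cos(yaw),np.sin(yaw),0]); n=np.array([-d[1],d[0],0]); H=np.array([506.4,-232.8,0])
xs=np.arange(0,30,.1)
def prof(im):
    # orangeness along slot axis on plane z=50, averaged across width
    f=im.astype(float); hsv=cv2.cvtColor(im,cv2.COLOR_BGR2HSV)
    q=(f[...,2]-f[...,0])/(f[...,2]+20); out=0
    r=(f[...,1])/(f[...,2]+20)
    ls=np.arange(-14,15,2.)
    A=[];B=[];V=[]
    for l in ls:
        uv=np.array([proj(c,H+x*d+l*n+[0,0,50]) for x in xs]).T
        A.append(map_coordinates(q,uv[::-1],order=1));B.append(map_coordinates(r,uv[::-1],order=1));V.append(map_coordinates(f[...,2],uv[::-1],order=1))
    return np.mean(A,0),np.mean(B,0),np.mean(V,0)
E
python3 - <<'E'
from buf import *
for nm in("side","s3","s5"):
    q,r,v=prof(cv2.imread(f"pics/{nm}.png"))
    print(nm,"\n q",np.round(q[::10],2),"\n r",np.round(r[::10],2),"\n V",np.round(v[::10]))
E
```

```text
side 
 q [ 0.52  0.53  0.54  0.55  0.56  0.57  0.57  0.59  0.61  0.65  0.69  0.73
  0.75  0.77  0.78  0.77  0.75  0.69  0.58  0.43  0.27  0.14  0.06  0.01
 -0.01 -0.01 -0.02 -0.02 -0.02 -0.03] 
 r [0.55 0.55 0.56 0.57 0.58 0.59 0.6  0.6  0.6  0.6  0.61 0.62 0.62 0.6
 0.57 0.53 0.5  0.49 0.53 0.61 0.71 0.8  0.86 0.89 0.91 0.91 0.91 0.91
 0.91 0.9 ] 
 V [132. 140. 157. 179. 199. 214. 223. 230. 237. 244. 250. 253. 253. 253.
 249. 240. 224. 204. 186. 180. 187. 203. 218. 227. 231. 233. 232. 227.
 215. 198.]
s3 
 q [ 0.53  0.53  0.54  0.55  0.56  0.56  0.57  0.58  0.61  0.65  0.69  0.72
  0.74  0.76  0.77  0.77  0.74  0.68  0.58  0.43  0.28  0.14  0.06  0.01
 -0.   -0.01 -0.01 -0.02 -0.02 -0.02] 
 r [0.56 0.56 0.57 0.58 0.58 0.59 0.6  0.6  0.6  0.61 0.62 0.63 0.63 0.61
 0.58 0.53 0.5  0.5  0.54 0.61 0.71 0.8  0.86 0.89 0.91 0.91 0.91 0.91
 0.91 0.9 ] 
 V [136. 144. 161. 182. 203. 217. 225. 232. 238. 245. 250. 253. 254. 253.
 250. 241. 226. 206. 189. 183. 190. 206. 220. 229. 233. 235. 233. 228.
 217. 201.]
s5 
 q [ 0.24  0.24  0.24  0.23  0.23  0.23  0.23  0.23  0.24  0.25  0.27  0.31
  0.39  0.48  0.58  0.66  0.71  0.72  0.68  0.56  0.39  0.21  0.09  0.02
 -0.   -0.01 -0.01 -0.02 -0.02 -0.03] 
 r [0.9  0.9  0.9  0.9  0.9  0.9  0.9  0.9  0.9  0.9  0.9  0.88 0.86 0.82
 0.76 0.71 0.66 0.61 0.59 0.6  0.67 0.76 0.84 0.89 0.91 0.91 0.91 0.91
 0.91 0.9 ] 
 V [254. 254. 254. 254. 254. 254. 254. 254. 254. 254. 254. 254. 254. 255.
 255. 255. 254. 251. 245. 236. 229. 227. 229. 232. 234. 235. 234. 229.
 218. 201.]
```

The buffer's front edge shifted by about 3.5 mm. That agrees with geometry (+13.3, so 3.3 mm) and with force (13.2 minus about 6.5 drag gives 6.7 N). It needs about 1.6 mm more.

>>> {"fn": "servo_tool", "kwargs": {
  "plan": [
    [1,[-0.15,-1,0],0],
    [1,[-0.15,-1,0],0],
    [1,[-0.3,-2,0],0],
    [1,[-0.3,-2,0],0],
    [1,[-0.3,-2,0],0],
    [1,[-0.3,-2,0],0]
  ]
}}

```text
t: 13.78
ee_pos: [518.8, -161.2, 53.3]
orientation: [-2.378, -2.049, -0.003]
ft_force: [5.1, 15.0, 1.6]
width: 45.9
grasp_force: 30.0
```

Run:
```python
from buf import *
ims=[ctrl.get_image("side") for _ in range(4)]; o=ctrl.get_obs(); print(o["t"],o["ee_pos"],o["ft_force"]); w=ctrl.get_image("wrist"); cv2.imwrite("pics/w6.png",w)
q,r,v=np.mean([prof(i) for i in ims],0); q5,r5,_=prof(cv2.imread("pics/s5.png"))
for Q,Rr in((q5,r5),(q,r)): print(xs[np.argmax(Q>.5)],xs[np.argmax(Rr<.8)],xs[np.argmax(Q)], xs[np.argmax(Q>.4)])
print(np.round(q[::10],2))
h=cv2.cvtColor(w,cv2.COLOR_BGR2HSV); m=((h[...,0]>12)&(h[...,0]<30)&(h[...,1]>50)&(h[...,2]>110))
print([int(np.argmax(m[:,u])) for u in (222,228,234,280,285,292)])
```

```text
13.9833 [ 518.78680937 -161.17066221   53.29864211] [ 3.76215308 14.86381184  2.6022641 ]
13.200000000000001 13.4 16.8 12.200000000000001
14.8 14.9 17.400000000000002 13.700000000000001
[ 0.24  0.24  0.24  0.24  0.23  0.23  0.23  0.23  0.23  0.24  0.24  0.25
  0.28  0.34  0.43  0.53  0.61  0.67  0.66  0.58  0.43  0.26  0.12  0.04
  0.01 -0.01 -0.01 -0.02 -0.02 -0.03]
[142, 142, 142, 142, 142, 142]
```

Travel is now about 4.9 mm by image and by geometry. Holding steady for a few seconds.

>>> {"fn": "servo_tool", "kwargs": {
  "plan": [
    [1,[0,0,0],0],
    [1,[0,0,0],0],
    [1,[0,0,0],0],
    [1,[0,0,0],0],
    [1,[0,0,0],0],
    [1,[0,0,0],0],
    [1,[0,0,0],0],
    [1,[0,0,0],0],
    [1,[0,0,0],0],
    [1,[0,0,0],0]
  ]
}}

```text
t: 14.87
ee_pos: [518.8, -161.2, 53.3]
orientation: [-2.378, -2.049, -0.003]
ft_force: [3.8, 14.6, 2.4]
width: 45.6
grasp_force: 30.0
```

>>> {"fn": "servo_tool", "kwargs": {
  "plan": [
    [1,[0,0,0],0],
    [1,[0,0,0],0],
    [1,[0,0,0],0],
    [1,[0,0,0],0],
    [1,[0,0,0],0],
    [1,[0,0,0],0],
    [1,[0,0,0],0],
    [1,[0,0,0],0],
    [1,[0,0,0],0],
    [1,[0,0,0],0]
  ]
}}

```text
t: 15.7
ee_pos: [518.8, -161.2, 53.3]
orientation: [-2.378, -2.049, -0.004]
ft_force: [4.0, 15.2, 2.1]
width: 45.8
grasp_force: 30.0
```

>>> {"fn": "servo_tool", "kwargs": {
  "plan": [
    [1,[0,0,0],0],
    [1,[0,0,0],0],
    [1,[0,0,0],0],
    [1,[0,0,0],0],
    [1,[0,0,0],0],
    [1,[0,0,0],0],
    [1,[0,0,0],0],
    [1,[0,0,0],0],
    [1,[0,0,0],0],
    [1,[0,0,0],0]
  ]
}}

```text
t: 16.53
ee_pos: [518.8, -161.2, 53.3]
orientation: [-2.378, -2.049, -0.003]
ft_force: [3.8, 14.1, 1.0]
width: 45.6
grasp_force: 30.0
```

>>> {"fn": "servo_tool", "kwargs": {
  "plan": [
    [1,[0,0,0],0],
    [1,[0,0,0],0],
    [1,[0,0,0],0],
    [1,[0,0,0],0],
    [1,[0,0,0],0],
    [1,[0,0,0],0],
    [1,[0,0,0],0],
    [1,[0,0,0],0],
    [1,[0,0,0],0],
    [1,[0,0,0],0]
  ]
}}

```text
t: 17.37
ee_pos: [518.8, -161.2, 53.3]
orientation: [-2.378, -2.049, -0.003]
ft_force: [4.8, 15.1, 2.2]
width: 45.5
grasp_force: 30.0
```

>>> {"fn": "servo_tool", "kwargs": {
  "plan": [
    [1,[0,0,0],0],
    [1,[0,0,0],0],
    [1,[0,0,0],0],
    [1,[0,0,0],0],
    [1,[0,0,0],0],
    [1,[0,0,0],0],
    [1,[0,0,0],0],
    [1,[0,0,0],0],
    [1,[0,0,0],0],
    [1,[0,0,0],0]
  ]
}}

```text
t: 18.2
ee_pos: [518.8, -161.2, 53.3]
orientation: [-2.378, -2.049, -0.003]
ft_force: [3.0, 14.8, 1.6]
width: 45.6
grasp_force: 30.0
```

Run:
```python
from buf import *
q,r,v=np.mean([prof(ctrl.get_image("side")) for i in range(3)],0); o=ctrl.get_obs(); print(o["t"],o["ee_pos"],o["ft_force"],o["grasp_force"])
print(xs[np.argmax(q>.5)],xs[np.argmax(r<.8)],xs[np.argmax(q)],xs[np.argmax(q>.4)])
```

```text
18.35 [ 518.80431908 -161.16422587   53.29588305] [ 3.21456516 14.87548338  1.57640661] 29.998304843902588
14.8 14.9 17.400000000000002 13.700000000000001
```

Held steady for over 4 s at about 5 mm of buffer travel, still gripping. Handing in.

```bash
python3 -c "
from workcell import ctrl
print(ctrl.close_job())"
```

```text
the job is handed in; nothing more can be done
None
```

The pin is in the brown and steel holder, right side up, held for over 4 s against the buffer at about 5 mm (about 10 N) by image and geometry; wrist force was about 15 N, which I put down to slot friction, and the job was handed in still gripping and pressing, result not shown.

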